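# Turn the spice carousel and put the stray jar back

### The job

Put the stray spice jar away in the carousel. With a light fingertip on its rubber-faced rim, turn the carousel until its empty cup is squarely at the front, towards the robot's edge of the table; then stand the jar upright in that cup, right down to the bottom, and leave the cup at the front. Touch neither the cups nor the other jars with the robot, do not press hard or push the carousel along the table, and leave everything else as it is.

Things in the scene. Friction and masses are not known exactly. Their poses are not given: they have to be found in the camera images.
- carousel: Freestanding spice carousel, loose on the table (about 3.4 kg in all): a round dark steel foot 244 mm wide on rubber feet, carrying the wooden platter. Origin: on the vertical turning axis, at table level. It stays put under a light push but slides if shoved.
- platter (a joint): Turn of the wooden platter on the foot (rad, 0 at the start, growing anticlockwise seen from above; goes round either way without end). The bearing is stiff: about 0.7 N m (5 N along the rim) to turn it, and it stops at once when let go. The platter is 312 mm across, its floor 38 mm above the table.
- rim (a point): Point on the axis at the mean height of the rim's top, 58 mm above the table. The rim is a wooden ring, 125 to 156 mm from the axis, with a flat black rubber facing and no grips: only friction under a pressed fingertip turns it (about 12 to 20 N; less slips, over 35 N is too hard). It is warped: depending on the spot its top is 54 to 62 mm above the table, and the rubber gives about 0.5 mm.
- hub (a point): Point on the turning axis at the platter's floor, 38 mm above the table (centre of the low steel cap, 38 mm wide, 8 mm high).
- empty_cup (a point): Centre of the floor of the empty cup, 90 mm from the axis, 38 mm above the table; turns with the platter. The cup faces front when this point lies straight towards -x from the hub.
- table_mid (a point): Fixed point in the middle of the table top; axes are the world's (x straight away from the robot, the way the table runs in depth).
- cups: The six steel cups fixed on the platter, 60 degrees apart on a circle of 90 mm radius: 51 mm inside, 57 mm outside, 14 mm high, mouth flared to 61 mm across (their tops 52 mm above the table). One is empty, five hold jars. Origin: on the axis, 26 mm above the table.
- stray_jar: The jar to put away: squat glass jar with a steel screw lid, 47 mm across, 69 mm high, 0.12 kg, standing on the table to the right of the carousel; the same size as the five in the carousel. Origin: centre of its underside, z up.
- jar_6: Slimmer, taller jar on the table, 42 mm across, 85 mm high. Does not belong in the carousel; leave it. Origin: centre of its underside.
- jar_10: Slimmer, taller jar on the table, 42 mm across, 85 mm high. Does not belong in the carousel; leave it. Origin: centre of its underside.
- kitchen_timer: Wind-up timer on the left, 63 mm across, 49 mm high. Leave it.
- deli_tub: Clear lidded tub on the left, 130x122x48 mm. Leave it.
- measure_cup: Small steel measuring cup with a flat handle, front left, 68x136x33 mm. Leave it.
- jar_1: One of the five jars standing in the carousel's cups: squat glass jar with a steel lid, 47 mm across, 69 mm high (top 107 mm above the table). Not to be touched. Origin: centre of its underside.
- jar_2: One of the five jars standing in the carousel's cups: squat glass jar with a steel lid, 47 mm across, 69 mm high (top 107 mm above the table). Not to be touched. Origin: centre of its underside.
- jar_3: One of the five jars standing in the carousel's cups: squat glass jar with a steel lid, 47 mm across, 69 mm high (top 107 mm above the table). Not to be touched. Origin: centre of its underside.
- jar_4: One of the five jars standing in the carousel's cups: squat glass jar with a steel lid, 47 mm across, 69 mm high (top 107 mm above the table). Not to be touched. Origin: centre of its underside.
- jar_9: One of the five jars standing in the carousel's cups: squat glass jar with a steel lid, 47 mm across, 69 mm high (top 107 mm above the table). Not to be touched. Origin: centre of its underside.

How it is judged:
By the outcome, as a careful person would: the job done as asked, in the order asked, and still so for the second after the job is handed in, with the robot touching nothing.
It also fails if it takes over 72 s, if anything falls off the work surface, if the arm or the gripper's body presses on something with over 40 N, if the wrist force passes 120 N, or if a joint passes its speed limit or range.

### The arm

A 6-joint arm with a two-finger parallel gripper is mounted at the origin on a cart in front of the work surface, level with it; the furniture and walls round the work are solid. World frame = base frame: x ahead of the robot, y to its left, z up, the work surface at z = 0. Lengths are in m, angles in rad, forces in N, time in s.
With the tool pointing down it reaches from about 0.35 to 0.775 m from the base axis. Payload 7.3 kg.
Tool frame: the origin (TCP) lies at the centre of the arm's flange, where the gripper is bolted on; the fingertips stand 178 mm ahead of it and the grasp point (between the pads) lies 159 mm ahead of it (tip_extent is the distance from the TCP to the fingertips, in m); z points along the fingers, y is the line along which they close (so a half turn about z gives the same grasp; the last joint's range is limited). The gripper opens to 92 mm and grips with 3 to 60 N. Pads are 19 mm wide; open, the fingers measure 130 mm over their backs; the gripper's body (75 mm by 190 mm) begins 47 mm behind the grasp point.
Start: joints at [1.023, 0.342, 1.524, -0, 1.275, -0.146], TCP at [0.205, 0.483, 0.405] pointing down, gripper open.
Joint ranges: [-2.53, 2.53], [-0.77, 2.02], [0.04, 2.7], [-1, 4.14], [0.28, 2.66], [-3.11, 3.11]. Speed limits (rad/s): [2.57, 2.57, 3.14, 3.14, 3.14, 3.14].

### API

Orientations are given as [roll, pitch, yaw] about the fixed x, y, z axes, in that order (R = Rz(yaw) Ry(pitch) Rx(roll)).
In Python, from cell import * gives the robot as it stands.
- The arm moves only by the tool arm_command, never from a script. Its arguments are lists of equal length, an entry for each row: "xyz": the shift along the world's x, y, z in mm, a list of three; "spin": the turn about the world's z in degrees. In form: {"xyz": [[tx, ty, tz], ...], "spin": [spin, ...]}. A call has 1 to 20 rows; each row shifts and turns the commanded pose from where the row before left it; what a row does not reach is not made up. A row lasts 1/10 s, in which the tool goes at most 50 mm and 8.59 degrees, less where a joint would pass 70% of its speed; a pose out of reach is approached as far as the arm can. A call with a gripper value outside its range is refused whole. "jaw" is the opening, from -1 (shut) to 1 (fully open), set as the call begins (left out, the last holds). The fingers move at their own pace and stop on an object; "squeeze" is the grip in N (left out, the last holds). Time passes only in rows, so rows that do not move let the fingers close. It gives the time, the measured TCP pose, the force, the opening and the grip force at its end, in the units of the state.
- observe(): the state, without advancing time (a new reading comes with each control period).
- read_camera(name): name is "scene" or "top" or "wrist"; returns a dict with "img" (400x640x3 uint8, red, green, blue), "depth" (400x640 float32, m along the optical axis (not along the pixel's ray), 0 where there is no reading), "fx", "fy", "cx", "cy" (pixels), "world_from_camera" (4x4, takes a point from camera to world coordinates). Camera axes: x right, y up, looking along -z (the intrinsics and any distortion apply to the point x, -y, -z); pixel columns grow to the right and rows downward; lengths in m; the calibration is good to about 2 mm. The wrist camera is an equidistant fisheye: a pixel r from the principal point sees the ray r / f radians off the axis. A picture is of the moment at which its call begins.
- hand_in(): hands the job in; it is judged then, once.
The state is a dict: "time": time; "qpos": joint angles; "qvel": joint speeds; "joint_efforts": joint torques, N m; "tool_pos": TCP position; "tool_rot": TCP orientation; "contact_force": force on the tool from outside, world axes, zero at the start; "torque": the same for the moment, N m; "opening": finger opening in m; "grip_force": force on a finger pad.
Only numpy, scipy, OpenCV 4.12 (cv2) and the standard library are available. Lean on these libraries where they do the work, as an engineer would, in place of code of your own. Each camera call takes 0.05 s, during which the arm holds its last target. There are 200 camera calls.

## Working session

There is one attempt and no reset: what is moved stays moved. The work goes in short steps, Python scripts to look and compute and a tool call to move; the robot and the scene stay as the last step left them, time stands still between calls to the robot, and variables do not carry over. Pictures are saved under pics/ and viewed, at most 10 in all, crops included, and the job is handed in when it is done.

Besides the shell and the picture viewer there is one more tool, called after "Request:" as name(argument=value, ...), one argument or row to a line, values as JSON. arm_command: Moves the arm, as the interface text tells. Its arguments: {"type":"object","properties":{"xyz":{"type":"array","items":{"type":"array","items":{"type":"number"}}},"spin":{"type":"array","items":{"type":"number"}},"jaw":{"type":"number"},"squeeze":{"type":"number"}},"required":["xyz","spin"]}

```bash
mkdir -p pics; ls
cat > h.py <<'E'
from cell import *
import numpy as np, cv2
def save(c,n): cv2.imwrite('pics/'+n,cv2.cvtColor(c['img'],cv2.COLOR_RGB2BGR))
def pts(c):
    d=c['depth']; v,u=np.indices(d.shape)
    P=np.stack([(u-c['cx'])/c['fx']*d,-(v-c['cy'])/c['fy']*d,-d],-1)
    T=c['world_from_camera']; return P@T[:3,:3].T+T[:3,3]
E
python3 - <<'E'
from h import *
for n in('top','scene'):
    c=read_camera(n); save(c,n+'1.png'); np.save(n+'1.npy',c,allow_pickle=True)
    print(n,c['fx'],c['cx'],c['cy'],c['world_from_camera'].round(3).tolist())
s=observe();print(s)
E
```

```text
pics
top 386.1647222075392 321.0029414502469 199.45166825247907 [[-0.014, 0.99, -0.142, 0.353], [-1.0, -0.013, 0.002, -0.002], [0.001, 0.142, 0.99, 1.258], [0.0, 0.0, 0.0, 1.0]]
scene 379.3859858622432 320.22882473441837 198.18462854629328 [[-0.997, 0.058, -0.06, 0.463], [-0.083, -0.576, 0.813, 0.933], [0.012, 0.815, 0.579, 0.757], [0.0, 0.0, 0.0, 1.0]]
{'time': 0.1, 'qpos': array([ 1.02298761e+00,  3.42612283e-01,  1.52490315e+00,  2.69271437e-05,
        1.27539209e+00, -1.46029274e-01]), 'qvel': array([-0.00029875, -0.00051979, -0.00331606,  0.00022715, -0.00124067,
       -0.00034062]), 'joint_efforts': array([ 2.63617840e-04, -4.32006347e+01, -2.44692850e+01,  7.16845924e-02,
        5.27422631e-02, -5.83876295e-05]), 'tool_pos': array([0.20523168, 0.48309268, 0.40414186]), 'tool_rot': array([-3.14029552e+00, -2.16804378e-04,  2.73980522e+00]), 'contact_force': array([-0.00468125, -0.51194852, -0.05590314]), 'torque': array([0.0217594 , 0.02410275, 0.01796422]), 'grip_force': 0.0, 'opening': 0.09200554492644286}
```

View pics/top1.png

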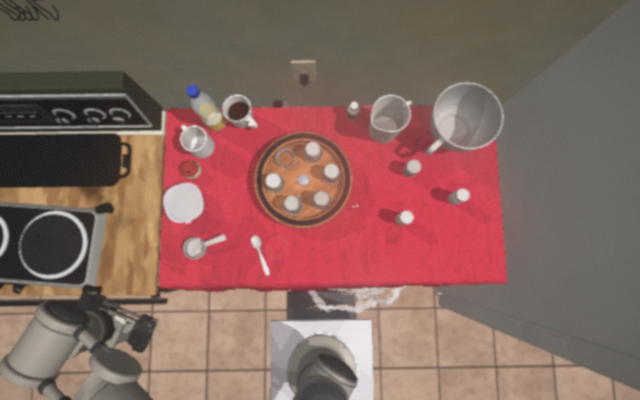

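View pics/scene1.png

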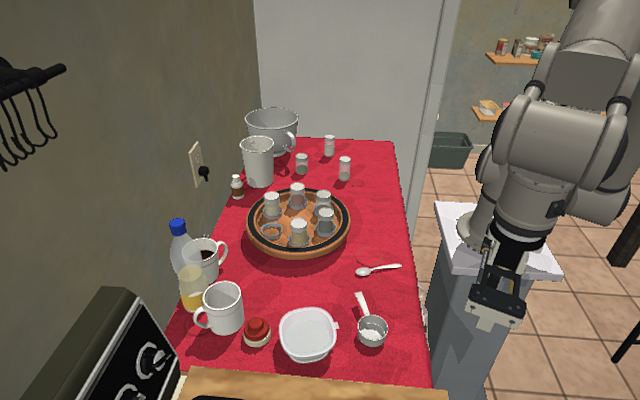

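The carousel is at top-view pixel (303,180) and its empty cup is at (285,158), back left. The candidate stray jars are at (413,167), (405,217) and (459,196). In the scene view, the one at (302,163) looks squat.

Run:
```python
from h import *
c=np.load('top1.npy',allow_pickle=True).item(); P=pts(c)
print('table z',P[250,350],P[250,200])
for n,u,v in[('a',413,167),('b',405,217),('c',459,196),('j',313,150),('j',331,172),('j',321,199),('j',291,204),('j',273,182),('hub',303,180)]:
    W=P[v-14:v+15,u-14:v*0+u+15].reshape(-1,3)
    z=P[v-2:v+3,u-2:u+3,2]; zt=np.median(z); m=W[abs(W[:,2]-zt)<.006]
    m=m[np.hypot(*(m[:,:2]-P[v,u,:2]).T)<.035]
    (cx,cy),r=cv2.minEnclosingCircle(m[:,:2].astype(np.float32))
    print(n,u,v,'z',zt.round(4),'mean',m[:,:2].mean(0).round(4),'circ',round(cx,4),round(cy,4),round(r,4),len(m))
# rim: dark pixels with height .05-.066
g=c['img'].max(-1); m=(g<70)&(P[...,2]>.045)&(P[...,2]<.07); m[:,:240]=0;m[:,365:]=0;m[:120]=0;m[240:]=0
Q=P[m]; A=np.c_[2*Q[:,:2],np.ones(len(Q))]
s=np.linalg.lstsq(A,(Q[:,:2]**2).sum(1),rcond=None)[0]; print('rim',s[:2],np.sqrt(s[2]+s[0]**2+s[1]**2),len(Q))
r=np.hypot(*(Q[:,:2]-s[:2]).T); print(np.percentile(r,[2,25,50,75,98]))
a=np.degrees(np.arctan2(Q[:,1]-s[1],Q[:,0]-s[0]))
for k in range(-180,180,30): 
    q=Q[(a>=k)&(a<k+30)&(abs(r-.14)<.01)]; print(k,len(q),np.median(q[:,2]).round(4))
im=cv2.cvtColor(c['img'],cv2.COLOR_RGB2BGR)[120:240,240:370]; cv2.imwrite('pics/crop1.png',cv2.resize(im,None,fx=5,fy=5,interpolation=cv2.INTER_CUBIC))
```

```text
table z [ 3.66787481e-01 -9.70573324e-02 -3.55849481e-04] [0.37332573 0.38625313 0.00419177]
a 413 167 z 0.0669 mean [ 0.6253 -0.2991] circ 0.6246 -0.3006 0.0232 155
b 405 217 z 0.0841 mean [ 0.4637 -0.2665] circ 0.4635 -0.2668 0.0202 136
c 459 196 z 0.084 mean [ 0.5299 -0.4422] circ 0.53 -0.4418 0.0205 136
j 313 150 z 0.1055 mean [0.6762 0.0179] circ 0.6763 0.0178 0.0224 159
j 331 172 z 0.1063 mean [ 0.6061 -0.0385] circ 0.6063 -0.039 0.0225 165
j 321 199 z 0.1056 mean [ 0.5224 -0.0058] circ 0.5226 -0.0054 0.0222 171
j 291 204 z 0.1059 mean [0.5082 0.0823] circ 0.5087 0.0824 0.022 175
j 273 182 z 0.1072 mean [0.5783 0.139 ] circ 0.5788 0.1391 0.0225 168
hub 303 180 z 0.0464 mean [0.5904 0.0503] circ 0.5916 0.0504 0.034 134
rim [0. 0.] 0.0 0Traceback (most recent call last):
  File "<stdin>", line 14, in <module>
    return _quantile_unchecked(
        a, q, axis, out, overwrite_input, method, keepdims, weights)
    return _ureduce(a,
                    func=_quantile_ureduce_func,
    ...<5 lines>...
                    overwrite_input=overwrite_input,
                    method=method)
    r = func(a, **kwargs)
    result = _quantile(arr,
                       quantiles=q,
    ...<2 lines>...
                       out=out,
                       weights=wgt)
    slices_having_nans = np.isnan(arr[-1, ...])
                                  ~~~^^^^^^^^^
IndexError: index -1 is out of bounds for axis 0 with size 0
```

The jar pairs give the carousel centre as (0.592, 0.050), with the empty cup at 38.9°. That means turning it +141° anticlockwise. Jar "a" at (0.625, -0.300) is the stray one, at 67 mm high. I'll move above the rim at φ≈110°.

Request:
arm_command(
  xyz=[
    [21, -19, -6],
    [21, -19, -6],
    [21, -19, -6],
    [21, -19, -6],
    [21, -19, -9],
    [21, -19, -9],
    [21, -19, -9],
    [21, -19, -9],
    [21, -19, -9],
    [21, -19, -9],
    [21, -19, -9],
    [21, -19, -9],
    [21, -19, -9],
    [21, -19, -10],
    [21, -19, -10],
    [24, -16, -10],
    [0, 0, 0],
    [0, 0, 0],
  ],
  spin=[-3, -3, -3, -3, -3, -3, -3, -3, -3, -3, -3, -3, -3, -3, -3, -2, 0, 0],
  jaw=-1,
  squeeze=10,
)

```text
time: 1.9
tool_pos: [0.5442, 0.1819, 0.269]
tool_rot: [-3.14, -0.0, 1.919]
contact_force: [-0.7, -0.4, 0.1]
opening: 0.0007
grip_force: 0.0
```

Run:
```python
from h import *
c=np.load('top1.npy',allow_pickle=True).item(); P=pts(c).reshape(-1,3)
r=np.hypot(P[:,0]-.592,P[:,1]-.05);a=np.degrees(np.arctan2(P[:,1]-.05,P[:,0]-.592))%360
for k in range(0,360,20):
    q=P[(abs((a-k+180)%360-180)<8)&(abs(r-.14)<.008)]; print(k,len(q),np.median(q[:,2]).round(4))
c=read_camera('wrist'); save(c,'w1.png')
```

```text
0 58 0.0588
20 62 0.0577
40 57 0.0561
60 58 0.0556
80 59 0.0551
100 62 0.055
120 63 0.056
140 63 0.0558
160 65 0.0566
180 65 0.0587
200 62 0.0597
220 64 0.0603
240 61 0.0609
260 62 0.0617
280 61 0.0615
300 61 0.0612
320 58 0.0613
340 61 0.0597
```

View pics/w1.png

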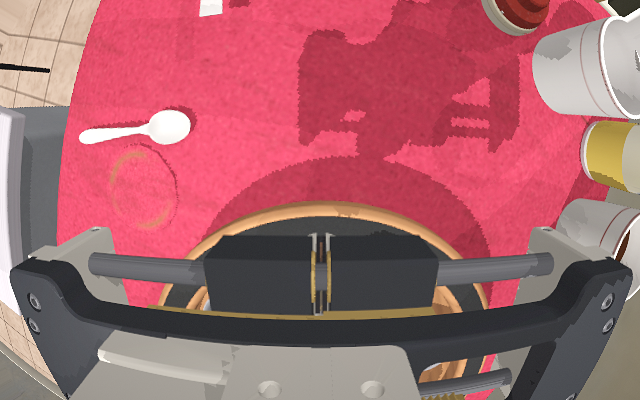

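The wrist view shows the closed fingertips at (320,270), over the black rim facing. The tips are at z≈91 mm and the rim is at about 55.5 mm, so I'll descend.

Request:
arm_command(
  xyz=[
    [0, 0, -10],
    [0, 0, -10],
    [0, 0, -8],
    [0, 0, -4],
    [0, 0, -1],
    [0, 0, 0],
    [0, 0, 0],
  ],
  spin=[0, 0, 0, 0, 0, 0, 0],
)

```text
time: 2.65
tool_pos: [0.5445, 0.1822, 0.237]
tool_rot: [3.141, 0.0, 1.919]
contact_force: [-0.9, 1.0, 0.1]
opening: 0.0005
grip_force: 0.0
```

Request:
arm_command(
  xyz=[
    [0, 0, -1],
    [0, 0, 0],
  ],
  spin=[0, 0],
)

```text
time: 2.85
tool_pos: [0.5443, 0.1822, 0.2359]
tool_rot: [3.141, 0.0, 1.919]
contact_force: [-0.2, 0.3, 0.0]
opening: 0.0003
grip_force: 0.0
```

Request:
arm_command(
  xyz=[
    [0, 0, -1],
    [0, 0, 0],
  ],
  spin=[0, 0],
)

```text
time: 3.05
tool_pos: [0.5443, 0.1822, 0.2347]
tool_rot: [3.142, 0.0, 1.919]
contact_force: [0.2, -0.4, 0.1]
opening: 0.0005
grip_force: 0.0
```

Request:
arm_command(
  xyz=[
    [0, 0, -0.5],
    [0, 0, 0],
  ],
  spin=[0, 0],
)

```text
time: 3.25
tool_pos: [0.5443, 0.1822, 0.2342]
tool_rot: [-3.142, -0.0, 1.919]
contact_force: [-1.0, 0.8, 0.5]
opening: 0.0003
grip_force: 0.0
```

Request:
arm_command(
  xyz=[
    [0, 0, -0.5],
    [0, 0, 0],
  ],
  spin=[0, 0],
)

```text
time: 3.45
tool_pos: [0.5443, 0.1822, 0.2337]
tool_rot: [-3.142, -0.0, 1.92]
contact_force: [-0.0, 0.5, -0.5]
opening: 0.0003
grip_force: 0.0
```

Request:
arm_command(
  xyz=[
    [0, 0, -0.5],
    [0, 0, 0],
  ],
  spin=[0, 0],
)

```text
time: 3.65
tool_pos: [0.5443, 0.1822, 0.2332]
tool_rot: [3.142, -0.0, 1.919]
contact_force: [0.0, -0.5, -0.1]
opening: 0.0007
grip_force: 0.0
```

Request:
arm_command(
  xyz=[
    [0, 0, -0.5],
    [0, 0, 0],
  ],
  spin=[0, 0],
)

```text
time: 3.85
tool_pos: [0.5443, 0.1822, 0.233]
tool_rot: [3.141, 0.0, 1.919]
contact_force: [-1.1, -0.3, 2.4]
opening: 0.0008
grip_force: 1.0
```

Request:
arm_command(
  xyz=[
    [0, 0, -0.3],
    [0, 0, 0],
  ],
  spin=[0, 0],
)

```text
time: 4.05
tool_pos: [0.5443, 0.1822, 0.2328]
tool_rot: [3.141, 0.0, 1.92]
contact_force: [-1.4, -0.3, 4.1]
opening: 0.0004
grip_force: 2.3
```

Request:
arm_command(
  xyz=[
    [0, 0, -0.6],
    [0, 0, -0.6],
    [0, 0, 0],
  ],
  spin=[0, 0, 0],
)

```text
time: 4.35
tool_pos: [0.5443, 0.1822, 0.2325]
tool_rot: [3.141, 0.0, 1.92]
contact_force: [-4.1, -0.0, 12.4]
opening: 0.0004
grip_force: 5.9
```

Request:
arm_command(
  xyz=[
    [0, 0, -0.5],
    [0, 0, 0],
  ],
  spin=[0, 0],
)

```text
time: 4.55
tool_pos: [0.5443, 0.1823, 0.2324]
tool_rot: [3.14, 0.0, 1.92]
contact_force: [-5.1, -1.2, 14.0]
opening: 0.0006
grip_force: 7.2
```

```bash
python3 -c "
import numpy as np
a=np.radians(109.9+np.r_[0,2,4,6,8,10:150:3]);p=140.4*np.c_[np.cos(a),np.sin(a)]
for i in range(len(a)-1): print(np.degrees(a[i+1]).round(1),(p[i+1]-p[i]).round(1).tolist(),end='; ')
"
```

```text
111.9 [-4.6, -1.7]; 113.9 [-4.5, -1.9]; 115.9 [-4.4, -2.1]; 117.9 [-4.4, -2.2]; 119.9 [-4.3, -2.4]; 122.9 [-6.3, -3.8]; 125.9 [-6.1, -4.2]; 128.9 [-5.8, -4.5]; 131.9 [-5.6, -4.8]; 134.9 [-5.3, -5.1]; 137.9 [-5.1, -5.3]; 140.9 [-4.8, -5.6]; 143.9 [-4.5, -5.8]; 146.9 [-4.2, -6.1]; 149.9 [-3.9, -6.3]; 152.9 [-3.5, -6.5]; 155.9 [-3.2, -6.6]; 158.9 [-2.8, -6.8]; 161.9 [-2.5, -6.9]; 164.9 [-2.1, -7.0]; 167.9 [-1.7, -7.1]; 170.9 [-1.4, -7.2]; 173.9 [-1.0, -7.3]; 176.9 [-0.6, -7.3]; 179.9 [-0.2, -7.3]; 182.9 [0.2, -7.3]; 185.9 [0.6, -7.3]; 188.9 [0.9, -7.3]; 191.9 [1.3, -7.2]; 194.9 [1.7, -7.2]; 197.9 [2.1, -7.1]; 200.9 [2.4, -6.9]; 203.9 [2.8, -6.8]; 206.9 [3.2, -6.6]; 209.9 [3.5, -6.5]; 212.9 [3.8, -6.3]; 215.9 [4.2, -6.1]; 218.9 [4.5, -5.8]; 221.9 [4.8, -5.6]; 224.9 [5.1, -5.3]; 227.9 [5.3, -5.1]; 230.9 [5.6, -4.8]; 233.9 [5.8, -4.5]; 236.9 [6.1, -4.2]; 239.9 [6.3, -3.9]; 242.9 [6.5, -3.5]; 245.9 [6.6, -3.2]; 248.9 [6.8, -2.8]; 251.9 [6.9, -2.5]; 254.9 [7.0, -2.1]; 257.9 [7.1, -1.7];
```

Request:
arm_command(
  xyz=[
    [-4.6, -1.7, -0.3],
    [-4.5, -1.9, 0],
    [-4.4, -2.1, 0],
    [-4.4, -2.2, 0],
    [-4.3, -2.4, 0],
  ],
  spin=[2, 2, 2, 2, 2],
)

```text
time: 5.05
tool_pos: [0.5239, 0.1726, 0.2326]
tool_rot: [3.133, 0.002, 2.095]
contact_force: [3.3, 3.7, 9.1]
opening: 0.0003
grip_force: 4.8
```

```bash
cat > ang.py <<'E'
from h import *
# carousel turn from lids: points at lid height, matched to 60-degree grid
def turn(n=None):
    c=read_camera('top'); P=pts(c); 
    if n: save(c,n)
    m=((P[...,2]>.098)&(P[...,2]<.112)&(np.hypot(P[...,0]-.592,P[...,1]-.05)<.122)).astype(np.uint8)
    k,lab,st,ce=cv2.connectedComponentsWithStats(m)
    for i in range(1,k):
        if st[i,4]<60: continue
        q=P[lab==i]; x,y=q[:,0].mean(),q[:,1].mean(); (ex,ey),r=cv2.minEnclosingCircle(q[:,:2].astype(np.float32))
        a=np.degrees(np.arctan2(y-.0502,x-.5922))
        print('jar',round(x,4),round(y,4),'r',round(r,4),st[i,4],'rad',np.hypot(x-.5922,y-.0502).round(4),'ang',a.round(1),'mod60',(a%60).round(1))
E
python3 -c "
from ang import *
turn();s=observe();print(s['tool_pos'],s['contact_force'])"
```

```text
jar 0.6792 0.0294 r 0.023 169 rad 0.0894 ang -13.4 mod60 46.6
jar 0.6176 -0.0356 r 0.0226 165 rad 0.0895 ang -73.5 mod60 46.5
jar 0.5655 0.1239 r 0.0205 67 rad 0.0784 ang 109.9 mod60 49.9
jar 0.5303 -0.0148 r 0.0223 170 rad 0.0898 ang -133.6 mod60 46.4
jar 0.5046 0.0709 r 0.0224 176 rad 0.09 ang 166.7 mod60 46.7
[0.52318734 0.17226429 0.23245054] [ 3.01810564  2.85017537 11.24615173]
```

The platter is turning: 7.6° so far for 10° of finger travel. I'll press a bit more and continue.

Request:
arm_command(
  xyz=[
    [0, 0, -0.7],
    [-6.3, -3.8, 0],
    [-6.1, -4.2, 0],
    [-5.8, -4.5, 0],
    [-5.6, -4.8, 0],
    [-5.3, -5.1, 0],
  ],
  spin=[0, 3, 3, 3, 3, 3],
)

```text
time: 5.7
tool_pos: [0.4945, 0.1505, 0.2323]
tool_rot: [3.133, 0.004, 2.358]
contact_force: [0.6, 6.8, 15.2]
opening: 0.0006
grip_force: 8.1
```

Request:
arm_command(
  xyz=[
    [-5.1, -5.3, 0],
    [-4.8, -5.6, 0],
    [-4.5, -5.8, 0],
    [-4.2, -6.1, 0],
    [-3.9, -6.3, 0],
    [-3.5, -6.5, 0],
  ],
  spin=[3, 3, 3, 3, 3, 3],
)

```text
time: 6.3
tool_pos: [0.4681, 0.1147, 0.2321]
tool_rot: [3.136, 0.005, 2.672]
contact_force: [-1.3, 7.1, 20.0]
opening: 0.0003
grip_force: 9.9
```

```bash
python3 -c "
from ang import *
turn();s=observe();print(s['tool_pos'],s['contact_force'])"
```

```text
jar 0.6764 0.0807 r 0.0226 166 rad 0.0896 ang 19.9 mod60 19.9
jar 0.6602 -0.0072 r 0.0224 165 rad 0.089 ang -40.2 mod60 19.8
jar 0.5766 -0.0383 r 0.0223 169 rad 0.0899 ang -100.0 mod60 20.0
jar 0.5074 0.019 r 0.022 174 rad 0.0903 ang -159.8 mod60 20.2
[0.46769296 0.11387317 0.23206624] [-2.23444553  3.52788701 20.60942568]
```

The cup is now at 80°, with no slip and the carousel not shifted. The force is creeping up, so I'll ease off slightly as I go.

Request:
arm_command(
  xyz=[
    [-3.2, -6.6, 0.6],
    [-2.8, -6.8, 0],
    [-2.5, -6.9, 0],
    [-2.1, -7.0, 0],
    [-1.7, -7.1, 0],
    [-1.4, -7.2, 0],
    [-1.0, -7.3, 0],
  ],
  spin=[3, 3, 3, 3, 3, 3, 3],
)

```text
time: 7.05
tool_pos: [0.4534, 0.0654, 0.2322]
tool_rot: [3.14, 0.006, 3.038]
contact_force: [-0.7, 4.4, 17.5]
opening: 0.0002
grip_force: 8.5
```

Request:
arm_command(
  xyz=[
    [-0.6, -7.3, 0],
    [-0.2, -7.3, 0],
    [0.2, -7.3, 0],
    [0.6, -7.3, 0],
    [0.9, -7.3, 0],
  ],
  spin=[3, 3, 3, 3, 3],
)

```text
time: 7.55
tool_pos: [0.4543, 0.0287, 0.2322]
tool_rot: [-3.142, 0.006, -2.983]
contact_force: [-0.5, 6.0, 17.0]
opening: 0.0006
grip_force: 8.6
```

```bash
python3 -c "
from ang import *
turn();s=observe();print(s['tool_pos'],s['contact_force'])"
```

```text
jar 0.6818 0.0446 r 0.0227 171 rad 0.0898 ang -3.6 mod60 56.4
jar 0.6414 0.1249 r 0.0228 173 rad 0.0894 ang 56.6 mod60 56.6
jar 0.6323 -0.0301 r 0.0225 163 rad 0.0897 ang -63.4 mod60 56.6
jar 0.5479 -0.0247 r 0.0222 123 rad 0.087 ang -120.6 mod60 59.4
[0.45453844 0.02779625 0.23218055] [-0.28232311  2.09399913 16.69948227]
```

Request:
arm_command(
  xyz=[
    [1.3, -7.2, 0],
    [1.7, -7.2, 0],
    [2.1, -7.1, 0],
    [2.4, -6.9, 0],
    [2.8, -6.8, 0],
    [3.2, -6.6, 0],
    [3.5, -6.5, 0],
  ],
  spin=[3, 3, 3, 3, 3, 3, 3],
)

```text
time: 8.3
tool_pos: [0.4715, -0.0195, 0.2322]
tool_rot: [-3.139, 0.005, -2.617]
contact_force: [0.2, 7.1, 15.8]
opening: 0.0003
grip_force: 8.2
```

Request:
arm_command(
  xyz=[
    [3.8, -6.3, 0],
    [4.2, -6.1, 0],
    [4.5, -5.8, 0],
    [4.8, -5.6, 0],
    [5.1, -5.3, 0],
    [5.3, -5.1, 0],
  ],
  spin=[3, 3, 3, 3, 3, 3],
)

```text
time: 8.9
tool_pos: [0.4991, -0.0534, 0.2323]
tool_rot: [-3.139, 0.004, -2.303]
contact_force: [1.3, 8.1, 16.2]
opening: 0.0004
grip_force: 8.1
```

Request:
arm_command(
  xyz=[
    [5.6, -4.8, 0],
    [5.8, -4.5, 0],
    [6.1, -4.2, 0],
    [6.3, -3.9, 0],
    [6.5, -3.5, 0],
  ],
  spin=[3, 3, 3, 3, 3],
)

```text
time: 9.4
tool_pos: [0.5291, -0.0739, 0.2322]
tool_rot: [-3.139, 0.003, -2.041]
contact_force: [-1.2, 9.6, 17.0]
opening: 0.0005
grip_force: 8.3
```

```bash
python3 -c "
from ang import *
turn();s=observe();print(s['tool_pos'],s['contact_force'])"
```

```text
jar 0.6802 0.035 r 0.0224 166 rad 0.0893 ang -9.8 mod60 50.2
jar 0.6493 0.119 r 0.0231 169 rad 0.0894 ang 50.3 mod60 50.3
jar 0.5607 0.1339 r 0.0224 174 rad 0.0894 ang 110.6 mod60 50.6
[ 0.53011063 -0.07452864  0.23236909] [ 0.39428771  7.08248755 13.34578293]
```

Request:
arm_command(
  xyz=[
    [6.6, -3.2, 0],
    [6.8, -2.8, 0],
    [6.9, -2.5, 0],
    [0, 0, 0],
    [0, 0, 0],
  ],
  spin=[3, 3, 3, 0, 0],
)

```text
time: 9.95
tool_pos: [0.5503, -0.0813, 0.2324]
tool_rot: [-3.136, -0.004, -1.888]
contact_force: [-0.2, -0.4, 14.5]
opening: 0.0006
grip_force: 6.9
```

```bash
python3 -c "
from ang import *
turn();s=observe();print(s['tool_pos'],s['contact_force'])"
```

```text
jar 0.6816 0.0498 r 0.0226 166 rad 0.0894 ang -0.3 mod60 59.7
jar 0.6368 0.1275 r 0.0226 167 rad 0.0893 ang 60.0 mod60 0.0
jar 0.5472 0.1277 r 0.0223 171 rad 0.0896 ang 120.1 mod60 0.1
[ 0.55030306 -0.08130847  0.23237962] [-0.54952235 -0.65399367 13.7415123 ]
```

The cup is at ~180°. I'll lift off, and move towards the stray jar while opening the gripper.

Request:
arm_command(
  xyz=[
    [0, 0, 3],
    [0, 0, 10],
    [0, 0, 25],
    [0, 0, 30],
    [0, 0, 32],
    [8, -22, 0],
    [8, -22, 0],
    [8, -22, 0],
    [8, -22, 0],
    [8, -22, 0],
    [8, -22, 0],
    [8, -22, 0],
    [0, 0, 0],
  ],
  spin=[0, 0, 0, 0, -2, -8, -8, -8, -8, -8, -8, -8, -8],
)

```text
time: 11.3
tool_pos: [0.6054, -0.2376, 0.33]
tool_rot: [-3.141, -0.004, -3.048]
contact_force: [-0.6, -0.2, 0.1]
opening: 0.0004
grip_force: 0.0
```

Run:
```python
from ang import *
turn('t2.png');s=observe();print(s['tool_pos'],s['tool_rot'],s['qpos'])
c=np.load('top1.npy',allow_pickle=True).item();P=pts(c).reshape(-1,3)
J=np.array([.6253,-.2995]);d=P[:,:2]-J
r=np.hypot(*d.T);a=np.degrees(np.arctan2(d[:,1],d[:,0]))%360
for k in range(0,360,15):
    q=(abs((a-k+180)%360-180)<7.5)&(P[:,2]>.02)&(r>.035)&(r<.2)
    if q.any(): i=np.argmin(np.where(q,r,9)); print(k,r[i].round(3),P[i].round(3),'maxz',P[q&(r<.13),2].max(initial=0).round(3))
im=cv2.imread('pics/t2.png')[80:270,240:480]; cv2.imwrite('pics/t2c.png',cv2.resize(im,None,fx=3,fy=3,interpolation=cv2.INTER_CUBIC))
```

```text
jar 0.6818 0.0497 r 0.0222 164 rad 0.0896 ang -0.4 mod60 59.6
jar 0.6368 0.1275 r 0.0222 166 rad 0.0892 ang 60.0 mod60 0.0
jar 0.6367 -0.0275 r 0.0222 168 rad 0.0895 ang -60.2 mod60 59.8
jar 0.5475 0.1277 r 0.0226 171 rad 0.0895 ang 120.0 mod60 60.0
jar 0.5466 -0.0272 r 0.0223 174 rad 0.0898 ang -120.5 mod60 59.5
[ 0.60515018 -0.23642846  0.32984513] [ 3.14125778 -0.00465361 -3.05464729] [-0.48983431  0.63208254  1.25244036 -0.00236973  1.26115396 -2.14684852]
0 0.179 [ 0.804 -0.28   0.135] maxz 0.0
15 0.111 [ 0.728 -0.257  0.155] maxz 0.158
30 0.108 [ 0.722 -0.251  0.154] maxz 0.16
45 0.111 [ 0.712 -0.23   0.156] maxz 0.159
60 0.165 [ 0.724 -0.168  0.16 ] maxz 0.0
90 0.195 [ 0.609 -0.105  0.054] maxz 0.0
105 0.197 [ 0.598 -0.105  0.059] maxz 0.0
165 0.146 [ 0.482 -0.271  0.084] maxz 0.0
180 0.151 [ 0.475 -0.283  0.084] maxz 0.0
225 0.154 [ 0.531 -0.422  0.073] maxz 0.0
240 0.15 [ 0.543 -0.426  0.074] maxz 0.0
285 0.112 [ 0.667 -0.404  0.158] maxz 0.158
300 0.048 [ 0.654 -0.338  0.096] maxz 0.156
315 0.046 [ 0.662 -0.328  0.101] maxz 0.156
330 0.102 [ 0.706 -0.361  0.151] maxz 0.154
345 0.129 [ 0.745 -0.348  0.155] maxz 0.155
```

View pics/t2c.png

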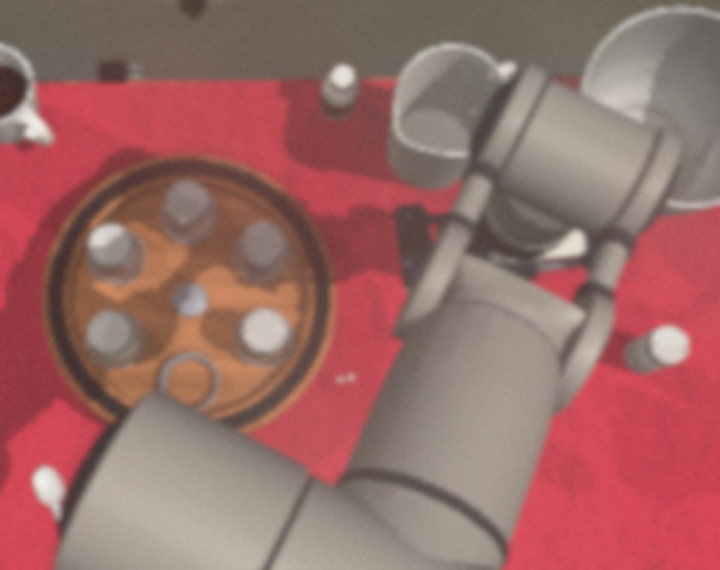

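The turned carousel has its empty cup at the front (pixel 187,380 in the crop). The pot and pitcher stand close to the stray jar, so I'll compute the gripper's clearance for each grasp angle.

Run:
```python
from h import *
c=np.load('top1.npy',allow_pickle=True).item();s=np.load('scene1.npy',allow_pickle=True).item()
Ps=pts(s).reshape(-1,3)
m=(Ps[:,2]>.06)&(Ps[:,2]<.08)&(np.hypot(Ps[:,0]-.625,Ps[:,1]+.3)<.04); print('scene jar',Ps[m].mean(0),m.sum(), Ps[m].min(0),Ps[m].max(0))
for nm,P in(('top',pts(c).reshape(-1,3)),('scene',Ps)):
    J=np.array([.625,-.300]);d=P[:,:2]-J;r=np.hypot(*d.T)
    h=P[(r<.2)&(P[:,2]>.08)&(r>.03)]; h2=h[np.hypot(*(h[:,:2]-J).T)<.09]
    print(nm,'near',h2[np.argsort(np.hypot(*(h2[:,:2]-J).T))][:14].round(3).tolist())
    for t in range(0,180,10):
        u=np.array([np.cos(np.radians(t)),np.sin(np.radians(t))]);n=np.array([-u[1],u[0]])
        b=h[h[:,2]>.095][:,:2]-J; dx=np.maximum(abs(b@u)-.095,0);dy=np.maximum(abs(b@n)-.0375,0); cl=np.hypot(dx,dy)
        print(t,(cl.min()*1000).round(0),end=' | ')
    print()
im=cv2.cvtColor(c['img'],cv2.COLOR_RGB2BGR)[100:200,350:480]; a=cv2.resize(im,None,fx=4,fy=4,interpolation=cv2.INTER_CUBIC)
im=cv2.cvtColor(s['img'],cv2.COLOR_RGB2BGR)[100:200,230:330]; b=cv2.resize(im,None,fx=4,fy=4,interpolation=cv2.INTER_CUBIC)
cv2.imwrite('pics/near.png',np.hstack([a[:, :400],b]))
```

```text
scene jar [ 0.62646126 -0.29283317  0.06740751] 81 [ 0.60527727 -0.31702425  0.06091339] [ 0.64791133 -0.27264046  0.07229126]
top near [[0.662, -0.328, 0.101], [0.658, -0.333, 0.093], [0.661, -0.33, 0.105], [0.655, -0.336, 0.093], [0.659, -0.332, 0.098], [0.656, -0.335, 0.098], [0.658, -0.333, 0.103], [0.658, -0.333, 0.114], [0.661, -0.33, 0.092], [0.657, -0.335, 0.108], [0.663, -0.329, 0.11], [0.654, -0.338, 0.096], [0.656, -0.337, 0.1], [0.658, -0.336, 0.117]]
0 0.0 | 10 0.0 | 20 1.0 | 30 5.0 | 40 7.0 | 50 7.0 | 60 6.0 | 70 2.0 | 80 0.0 | 90 0.0 | 100 0.0 | 110 0.0 | 120 0.0 | 130 0.0 | 140 0.0 | 150 0.0 | 160 0.0 | 170 0.0 | 
scene near [[0.658, -0.328, 0.1], [0.655, -0.332, 0.098], [0.658, -0.329, 0.108], [0.662, -0.326, 0.101], [0.658, -0.331, 0.111], [0.659, -0.331, 0.09], [0.659, -0.331, 0.102], [0.659, -0.331, 0.094], [0.662, -0.329, 0.116], [0.665, -0.324, 0.102], [0.662, -0.329, 0.112], [0.662, -0.329, 0.091], [0.658, -0.333, 0.114], [0.662, -0.329, 0.095]]
0 0.0 | 10 0.0 | 20 0.0 | 30 3.0 | 40 5.0 | 50 6.0 | 60 4.0 | 70 2.0 | 80 0.0 | 90 0.0 | 100 0.0 | 110 0.0 | 120 0.0 | 130 0.0 | 140 0.0 | 150 0.0 | 160 0.0 | 170 0.0 |
```

View pics/near.png

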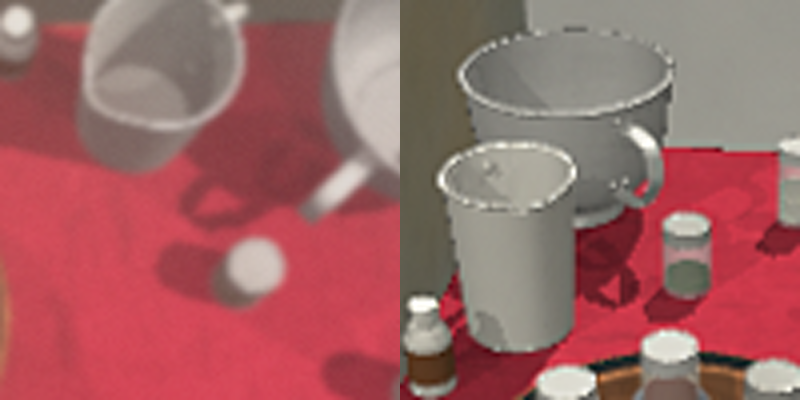

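The pot handle ends about 45 mm from the jar axis. A closing line at 50°, shifted 4 mm away from the handle, leaves about 10 mm.

Request:
arm_command(
  xyz=[
    [0, -10, 0],
    [3, -10, 0],
    [3, -10, 0],
    [3, -10, 0],
    [4, -10, 0],
    [4, -10, 0],
    [0, 0, 0],
    [0, 0, 0],
  ],
  spin=[-8, -8, -8, -8, -8, -5, 0, 0],
  jaw=1,
)

```text
time: 12.15
tool_pos: [0.622, -0.2945, 0.3301]
tool_rot: [3.142, -0.005, 2.462]
contact_force: [0.1, 0.1, 0.4]
opening: 0.06
grip_force: 0.0
```

Run:
```python
from h import *
s=observe();print(s['tool_pos'],np.degrees(s['tool_rot']),s['opening'])
c=read_camera('wrist');save(c,'w2.png')
```

```text
[ 0.62204854 -0.29452279  0.33013318] [179.99768104  -0.27697259 141.03810611] 0.05995280001783056
```

View pics/w2.png

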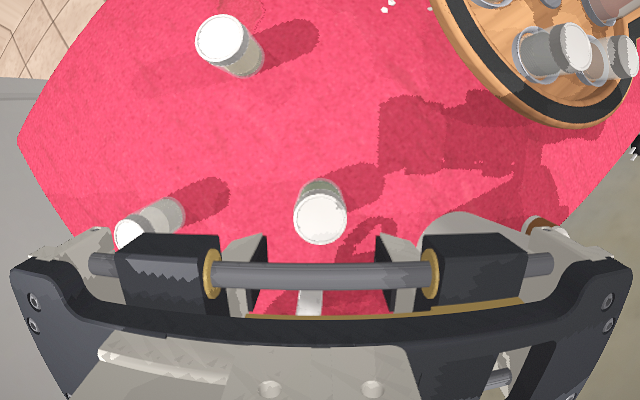

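The jar lid at (320,217) is centred between the open fingers, and the pot handle at (310,300) is on the far side. I'll descend in stages.

Request:
arm_command(
  xyz=[
    [0, 0, 0],
    [0, 0, 0],
    [0, 0, 0],
    [0, 0, -20],
    [0, 0, -20],
    [0, 0, -15],
    [0, 0, -10],
    [0, 0, 0],
  ],
  spin=[-0.5, 0, 0, 0, 0, 0, 0, 0],
)

```text
time: 13.0
tool_pos: [0.6219, -0.2948, 0.2636]
tool_rot: [-3.141, -0.007, 2.449]
contact_force: [0.2, -0.2, 0.1]
opening: 0.0915
grip_force: 0.0
```

Request:
arm_command(
  xyz=[
    [0, 0, -10],
    [0, 0, -10],
    [0, 0, -10],
    [0, 0, -10],
    [0, 0, -10],
    [0, 0, -4],
    [0, 0, 0],
  ],
  spin=[0, 0, 0, 0, 0, 0, 0],
)

```text
time: 13.7
tool_pos: [0.622, -0.2949, 0.2103]
tool_rot: [-3.141, -0.005, 2.449]
contact_force: [-0.9, -0.8, 0.6]
opening: 0.0916
grip_force: 0.0
```

Request:
arm_command(
  xyz=[
    [0, 0, 0],
    [0, 0, 0],
    [0, 0, 0],
    [0, 0, 0],
    [0, 0, 0],
    [0, 0, 0],
    [0, 0, 0],
    [0, 0, 0],
    [0, 0, 0],
    [0, 0, 0],
  ],
  spin=[0, 0, 0, 0, 0, 0, 0, 0, 0, 0],
  jaw=-1,
  squeeze=10,
)

```text
time: 14.7
tool_pos: [0.6222, -0.295, 0.2114]
tool_rot: [-3.141, -0.004, 2.449]
contact_force: [-0.1, -1.0, 0.7]
opening: 0.0469
grip_force: 10.0
```

Request:
arm_command(
  xyz=[
    [0, 0, 5],
    [0, 0, 15],
    [0, 0, 20],
    [0, 0, 20],
    [0, 0, 25],
    [0, 0, 25],
    [0, 0, 20],
    [0, 0, 0],
  ],
  spin=[0, 0, 0, 0, 0, 0, 0, 0],
)

```text
time: 15.5
tool_pos: [0.6226, -0.2951, 0.3462]
tool_rot: [3.141, 0.004, 2.449]
contact_force: [0.3, 0.2, -1.2]
opening: 0.0468
grip_force: 10.0
```

Request:
arm_command(
  xyz=[
    [-4, 10, 0],
    [-7, 20, 0],
    [-7, 20, 0],
    [-7, 20, 0],
    [-7, 20, 0],
    [-7, 20, 0],
    [-7, 20, 0],
    [-7, 20, 0],
    [-7, 20, 0],
    [-7, 20, 0],
    [-7, 20, 0],
    [-7, 20, 0],
    [-7, 20, 0],
    [-7, 20, 0],
    [-7, 20, 0],
    [-7, 20, 0],
    [-7, 20, 0],
    [-4, 15, 0],
    [0, 0, 0],
    [0, 0, 0],
  ],
  spin=[-3, -3, -3, -3, -3, -3, -3, -3, -3, -3, -3, -3, -3, -3, -3, -3, -2.3, 0, 0, 0],
)

```text
time: 17.5
tool_pos: [0.5023, 0.0501, 0.3412]
tool_rot: [-3.142, -0.003, 1.573]
contact_force: [0.6, 0.3, -1.3]
opening: 0.0466
grip_force: 10.0
```

Run:
```python
from ang import *
s=observe();print(s['tool_pos'],np.degrees(s['tool_rot']),s['opening'],s['grip_force'])
turn()
c=read_camera('wrist');save(c,'w3.png'); d=c['depth']; np.save('w3.npy',c,allow_pickle=True)
c=read_camera('scene');save(c,'s3.png'); np.save('s3.npy',c,allow_pickle=True)
im=cv2.imread('pics/s3.png')[130:330,200:440];a=cv2.resize(im,None,fx=2,fy=2)
cv2.imwrite('pics/v3.png',np.hstack([cv2.resize(cv2.imread('pics/w3.png')[100:320,220:420],(320,352)),a[:352]]))
```

```text
[0.50226206 0.05005928 0.34118459] [-179.99679571   -0.20047282   90.10976689] 0.04664416590054535 9.999023526906967
jar 0.6814 0.0495 r 0.0226 169 rad 0.0892 ang -0.4 mod60 59.6
jar 0.6379 -0.0307 r 0.0222 141 rad 0.0929 ang -60.5 mod60 59.5
jar 0.5451 -0.0364 r 0.0215 88 rad 0.0986 ang -118.5 mod60 1.5
```

View pics/v3.png

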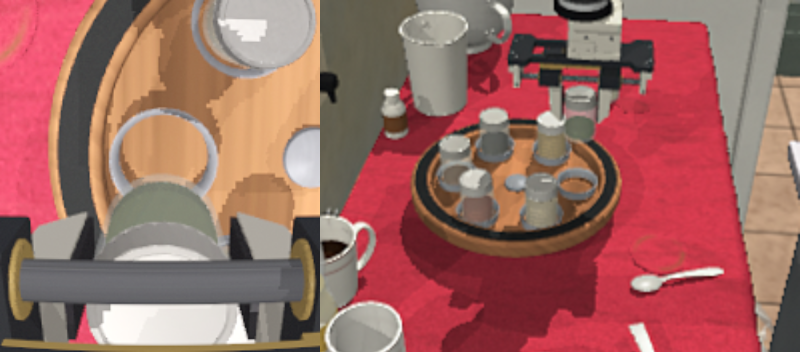

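The jar is held upright above the front cup (wrist crop: cup at (163,160), jar below it). I'll measure the jar's offset from the cup in the wrist and scene depth.

```bash
cat >> h.py <<'E'
def wpts(c):
    d=c['depth']; v,u=np.indices(d.shape); x=(u-c['cx']);y=(v-c['cy']);r=np.hypot(x/c['fx'],y/c['fy'])
    k=np.where(r>1e-6,np.tan(r)/np.maximum(r,1e-6),1)
    P=np.stack([x/c['fx']*k*d,-y/c['fy']*k*d,-d],-1); T=c['world_from_camera']; return P@T[:3,:3].T+T[:3,3]
E
python3 - <<'E'
from h import *
def circ(q,R=None):
    A=np.c_[2*q,np.ones(len(q))]; s=np.linalg.lstsq(A,(q**2).sum(1),rcond=None)[0]
    if R is None: return s[:2].round(4),np.sqrt(s[2]+s[:2]@s[:2]).round(4)
    from scipy.optimize import least_squares
    o=least_squares(lambda p:np.hypot(*(q-p).T)-R,s[:2] if np.hypot(*(s[:2]-q.mean(0)))<.1 else q.mean(0),loss='soft_l1',f_scale=.001); return o.x.round(4),np.abs(o.fun).mean().round(4)
for n,f in(('w3',wpts),('s3',pts)):
    c=np.load(n+'.npy',allow_pickle=True).item(); P=f(c).reshape(-1,3); P=P[c['depth'].ravel()>0]
    r=np.hypot(P[:,0]-.502,P[:,1]-.05)
    for lo,hi in((.125,.15),(.15,.175),(.19,.21)):
        q=P[(P[:,2]>lo)&(P[:,2]<hi)&(r<.034)]
        if len(q)>20: print(n,lo,len(q),q.min(0).round(4),q.max(0).round(4),circ(q[:,:2],.0235))
    q=P[(P[:,2]>.046)&(P[:,2]<.056)&(r<.038)&(r>.02)]; print(n,'cup',len(q),q.min(0).round(4),q.max(0).round(4),circ(q[:,:2],.0290) if len(q)>20 else '')
E
```

```text
w3 0.125 537 [0.4801 0.0511 0.1298] [0.523  0.0669 0.1499] (array([0.5019, 0.0428]), np.float64(0.0002))
w3 0.15 1437 [0.4699 0.0462 0.15  ] [0.534  0.0671 0.175 ] (array([0.502 , 0.0431]), np.float64(0.0021))
w3 0.19 4047 [0.47   0.0309 0.19  ] [0.5343 0.066  0.21  ] (array([0.502, 0.056]), np.float64(0.0062))
w3 cup 837 [0.4646 0.0301 0.046 ] [0.533 0.082 0.056] (array([0.5017, 0.0509]), np.float64(0.0026))
s3 0.125 86 [0.4808 0.0515 0.1304] [0.5236 0.0695 0.1497] (array([0.5027, 0.0444]), np.float64(0.0009))
s3 0.15 136 [0.4706 0.0514 0.1501] [0.5317 0.0715 0.175 ] (array([0.5028, 0.0443]), np.float64(0.0024))
s3 0.19 197 [0.4698 0.0231 0.1901] [0.5322 0.069  0.2099] (array([0.502 , 0.0451]), np.float64(0.0068))
s3 cup 103 [0.4658 0.0217 0.046 ] [0.5319 0.0831 0.0559] (array([0.5029, 0.0536]), np.float64(0.0023))
```

Run:
```python
from h import *
for n,f in(('w3',wpts),('s3',pts)):
    c=np.load(n+'.npy',allow_pickle=True).item(); P=f(c).reshape(-1,3); P=P[c['depth'].ravel()>0]
    for J in((.5475,.1277),(.6368,.1275)):
        q=P[(np.hypot(P[:,0]-J[0],P[:,1]-J[1])<.03)&(P[:,2]>.1)&(P[:,2]<.113)]
        if len(q)<30: continue
        (x,y),r=cv2.minEnclosingCircle(q[:,:2].astype(np.float32)); lo=np.percentile(q,1,axis=0);hi=np.percentile(q,99,axis=0);print(n,J,len(q),round(x,4),round(y,4),round(r,4),((lo+hi)/2).round(4))
    for z0 in range(130,200,10):
        q=P[(np.hypot(P[:,0]-.502,P[:,1]-.05)<.04)&(abs(P[:,2]-z0/1000)<.005)&(abs(P[:,0]-.502)<.01)]
        if len(q): print(n,z0,len(q),'ymax',np.percentile(q[:,1],[50,95]).round(4),end='; ')
    b=P[(np.hypot(P[:,0]-.502,P[:,1]-.05)<.034)&(P[:,2]>.12)]; print('jar bottom',b[:,2].min().round(4))
```

```text
w3 (0.5475, 0.1277) 3044 0.5479 0.1291 0.0226 [0.5475 0.1289 0.1052]
w3 (0.6368, 0.1275) 2206 0.6377 0.1285 0.0229 [0.6371 0.1287 0.1043]
w3 130 53 ymax [0.0658 0.0667]; w3 140 145 ymax [0.0658 0.0665]; w3 150 174 ymax [0.0658 0.0665]; w3 160 197 ymax [0.0658 0.0665]; w3 170 245 ymax [0.0658 0.0667]; w3 180 342 ymax [0.0656 0.0665]; w3 190 414 ymax [0.0648 0.0658]; jar bottom 0.1298
s3 (0.5475, 0.1277) 160 0.5497 0.1333 0.0234 [0.5479 0.1333 0.105 ]
s3 (0.6368, 0.1275) 156 0.6383 0.1323 0.0236 [0.6387 0.1328 0.105 ]
s3 130 8 ymax [0.0663 0.0687]; s3 140 21 ymax [0.0672 0.0695]; s3 150 21 ymax [0.0667 0.0689]; s3 160 25 ymax [0.0665 0.0686]; s3 170 20 ymax [0.0676 0.0699]; s3 180 21 ymax [0.0666 0.0692]; s3 190 25 ymax [0.0662 0.0691]; jar bottom 0.1304
```

The estimates put the jar 5–8 mm short of the cup in y. I'll shift 6 mm, lower to just above the cup, and compare the two at close range.

Request:
arm_command(
  xyz=[
    [0, 3, 0],
    [0, 3, -10],
    [0, 0, -15],
    [0, 0, -15],
    [0, 0, -15],
    [0, 0, -8],
    [0, 0, -2],
    [0, 0, 0],
    [0, 0, 0],
  ],
  spin=[0, 0, 0, 0, 0, 0, 0, 0, 0],
)

```text
time: 18.55
tool_pos: [0.5024, 0.056, 0.2768]
tool_rot: [3.141, -0.004, 1.571]
contact_force: [-0.3, -0.5, -2.4]
opening: 0.0468
grip_force: 10.0
```

Run:
```python
from h import *
s=observe();print(s['tool_pos'],np.degrees(s['tool_rot']))
c=read_camera('wrist');save(c,'w4.png');np.save('w4.npy',c,allow_pickle=True);P=wpts(c)
cs=read_camera('scene');save(cs,'s4.png')
Q=P.reshape(-1,3)
for z0 in (70,80,100,120): 
    q=Q[(np.hypot(Q[:,0]-.502,Q[:,1]-.05)<.034)&(abs(Q[:,2]-z0/1000)<.004)&(abs(Q[:,0]-.502)<.008)]
    if len(q): print(z0,len(q),np.percentile(q[:,1],[50,95]).round(4))
q=Q[(abs(Q[:,0]-.502)<.006)&(Q[:,1]>.055)&(Q[:,1]<.1)&(Q[:,2]>.03)&(Q[:,2]<.065)]
q=q[np.argsort(q[:,1])]; print(q[::max(1,len(q)//25)].round(4).tolist())
a=cv2.resize(cv2.imread('pics/w4.png')[90:270,220:420],None,fx=2,fy=2,interpolation=cv2.INTER_CUBIC)
b=cv2.resize(cv2.imread('pics/s4.png')[170:270,310:420],(396,360),interpolation=cv2.INTER_CUBIC)
cv2.imwrite('pics/v4.png',np.hstack([a,b]))
```

```text
[0.50244679 0.05603491 0.27684349] [179.93919665  -0.22086216  90.01034247]
70 79 [0.0724 0.0731]
80 97 [0.0723 0.0731]
100 142 [0.0725 0.0731]
120 272 [0.0718 0.073 ]
[[0.5069, 0.0638, 0.0365], [0.4981, 0.0662, 0.0372], [0.4981, 0.0679, 0.0376], [0.4981, 0.0692, 0.0369], [0.5025, 0.0708, 0.0372], [0.5003, 0.0722, 0.0368], [0.4996, 0.0736, 0.0365], [0.4963, 0.0773, 0.0494], [0.5031, 0.0791, 0.0509], [0.5061, 0.0798, 0.0374], [0.5039, 0.0804, 0.0369], [0.5076, 0.081, 0.0361], [0.4974, 0.0819, 0.037], [0.5025, 0.0831, 0.0393], [0.5053, 0.0844, 0.0385], [0.5003, 0.0857, 0.0377], [0.4982, 0.0872, 0.0377], [0.5053, 0.0886, 0.0375], [0.501, 0.09, 0.0371], [0.5025, 0.0914, 0.037], [0.4975, 0.0924, 0.0385], [0.5067, 0.0938, 0.0383], [0.5018, 0.0951, 0.0379], [0.4989, 0.0965, 0.0376], [0.4989, 0.0979, 0.0372], [0.5032, 0.0993, 0.0364]]
```

View pics/v4.png

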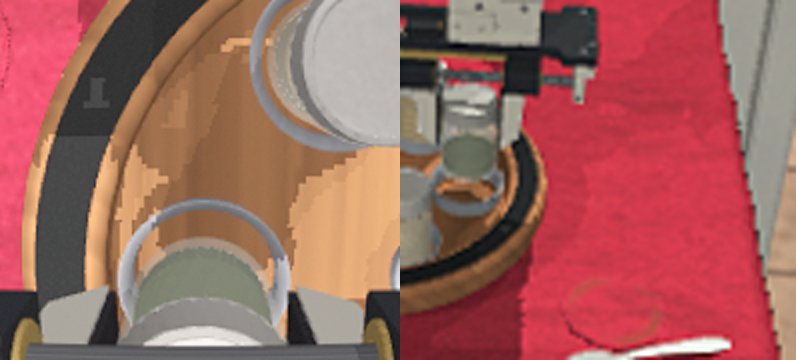

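The jar's near edge is at y≈0.073, which puts its centre at about 0.0497. The cup in the same wrist frame is at about 0.051. I'll shift +1.2 mm and go down slowly while watching the force.

Request:
arm_command(
  xyz=[
    [-0.3, 1.2, 0],
    [0, 0, -5],
    [0, 0, -4],
    [0, 0, -3],
    [0, 0, -2],
    [0, 0, -2],
    [0, 0, 0],
  ],
  spin=[0, 0, 0, 0, 0, 0, 0],
)

```text
time: 19.35
tool_pos: [0.5018, 0.0572, 0.26]
tool_rot: [-3.141, -0.004, 1.571]
contact_force: [-0.1, 0.1, -0.8]
opening: 0.0467
grip_force: 10.0
```

Request:
arm_command(
  xyz=[
    [0, 0, -2],
    [0, 0, -1],
    [0, 0, -1],
    [0, 0, 0],
  ],
  spin=[0, 0, 0, 0],
)

```text
time: 19.75
tool_pos: [0.5019, 0.0572, 0.2562]
tool_rot: [-3.141, -0.004, 1.571]
contact_force: [0.2, -0.1, -2.4]
opening: 0.0464
grip_force: 10.0
```

Request:
arm_command(
  xyz=[
    [0, 0, -1],
    [0, 0, -1],
    [0, 0, -1],
    [0, 0, 0],
  ],
  spin=[0, 0, 0, 0],
)

```text
time: 20.15
tool_pos: [0.5018, 0.0572, 0.2532]
tool_rot: [-3.141, -0.004, 1.571]
contact_force: [0.1, 0.2, -1.5]
opening: 0.0465
grip_force: 10.0
```

Request:
arm_command(
  xyz=[
    [0, 0, -1],
    [0, 0, -1],
    [0, 0, -1],
    [0, 0, 0],
  ],
  spin=[0, 0, 0, 0],
)

```text
time: 20.55
tool_pos: [0.5018, 0.0572, 0.2502]
tool_rot: [-3.141, -0.004, 1.571]
contact_force: [-0.8, 0.2, -1.9]
opening: 0.0465
grip_force: 10.0
```

Request:
arm_command(
  xyz=[
    [0, 0, -0.5],
    [0, 0, -0.5],
    [0, 0, 0],
  ],
  spin=[0, 0, 0],
)

```text
time: 20.85
tool_pos: [0.5019, 0.0572, 0.2493]
tool_rot: [3.142, -0.004, 1.571]
contact_force: [0.8, -0.2, -1.4]
opening: 0.0469
grip_force: 10.0
```

Request:
arm_command(
  xyz=[
    [0, 0, -0.5],
    [0, 0, 0],
  ],
  spin=[0, 0],
)

```text
time: 21.05
tool_pos: [0.5019, 0.0573, 0.2493]
tool_rot: [3.141, -0.004, 1.571]
contact_force: [-2.3, 0.1, 5.0]
opening: 0.0468
grip_force: 10.0
```

Request:
arm_command(
  xyz=[
    [0, 0, -0.4],
    [0, 0, 0],
  ],
  spin=[0, 0],
)

```text
time: 21.25
tool_pos: [0.5018, 0.0572, 0.2493]
tool_rot: [3.141, -0.004, 1.571]
contact_force: [-3.8, -1.0, 8.4]
opening: 0.0465
grip_force: 10.0
```

It's seated: the jar bottom is at 38 mm and the force is rising. I'll relax, open partway and lift off.

Request:
arm_command(
  xyz=[
    [0, 0, 0.9],
    [0, 0, 0],
  ],
  spin=[0, 0],
)

```text
time: 21.45
tool_pos: [0.5019, 0.0572, 0.2493]
tool_rot: [3.141, -0.004, 1.571]
contact_force: [-1.1, 0.3, 3.1]
opening: 0.0466
grip_force: 10.0
```

Request:
arm_command(
  xyz=[
    [0, 0, 0],
    [0, 0, 0],
    [0, 0, 0],
    [0, 0, 0],
    [0, 0, 0],
    [0, 0, 0],
  ],
  spin=[0, 0, 0, 0, 0, 0],
  jaw=0.35,
)

```text
time: 22.05
tool_pos: [0.5019, 0.0573, 0.2493]
tool_rot: [-3.142, -0.004, 1.571]
contact_force: [-0.4, 0.3, -1.1]
opening: 0.062
grip_force: 0.0
```

Request:
arm_command(
  xyz=[
    [0, 0, 5],
    [0, 0, 15],
    [0, 0, 20],
    [0, 0, 25],
    [0, 0, 30],
    [0, 0, 30],
    [0, 0, 30],
    [0, -15, 0],
    [0, -30, 0],
    [0, -40, 0],
    [0, -40, 0],
    [0, -40, 0],
    [0, -40, 0],
    [0, -40, 0],
    [0, -30, 0],
    [0, 0, 0],
  ],
  spin=[0, 0, 0, 0, 0, 0, 0, 0, 0, 0, 0, 0, 0, 0, 0, 0],
)

```text
time: 23.65
tool_pos: [0.5015, -0.2211, 0.4044]
tool_rot: [3.141, -0.003, 1.567]
contact_force: [0.1, 0.2, -0.3]
opening: 0.0622
grip_force: 0.0
```

```bash
python3 -c "
from ang import *
turn('t5.png');c=read_camera('scene');save(c,'s5.png')
s=observe();print(s['tool_pos'],s['contact_force'],s['time'])
a=cv2.resize(cv2.imread('pics/t5.png')[120:240,240:370],(390,360));b=cv2.resize(cv2.imread('pics/s5.png')[150:270,230:360],(390,360))
cv2.imwrite('pics/v5.png',np.hstack([a,b]))"
```

```text
jar 0.6812 0.05 r 0.0227 167 rad 0.089 ang -0.1 mod60 59.9
jar 0.6366 0.1272 r 0.0221 169 rad 0.0889 ang 60.0 mod60 0.0
jar 0.6365 -0.0279 r 0.0227 169 rad 0.0898 ang -60.4 mod60 59.6
jar 0.5472 0.1278 r 0.0223 171 rad 0.0897 ang 120.1 mod60 0.1
jar 0.5468 -0.0273 r 0.0225 172 rad 0.0898 ang -120.3 mod60 59.7
jar 0.5009 0.0497 r 0.0224 173 rad 0.0913 ang -179.7 mod60 0.3
[ 0.50164382 -0.21803439  0.40430668] [ 0.95872819  0.74427708 -0.03841184] 23.75
```

View pics/v5.png

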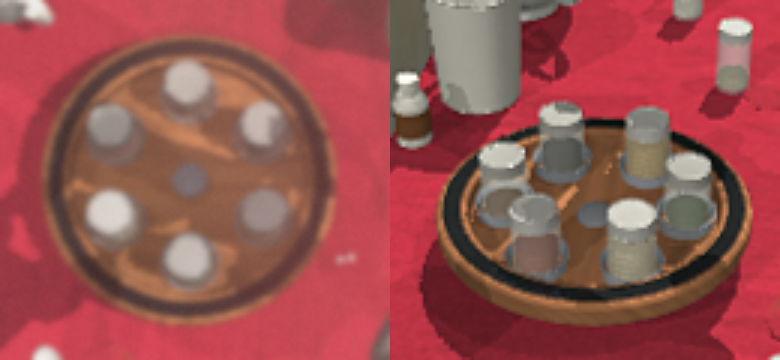

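The picture shows all six jars upright in their cups. The new one is at the front (top view pixel (188,258)) with its lid at the same height as the others, and the carousel hasn't moved. I'll hand in.

```bash
python3 -c "
from cell import *
print(hand_in())"
```

```text
the job is handed in; nothing more can be done
None
```

The stray jar is standing upright, right down in the carousel's empty cup, and that cup is at the front to within about 0.3°; the job is handed in (no verdict came back), at about 24 s of the 72 s limit.

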